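# Block the laser, load the copper cells on their cradles, unblock

## Robot

A 6-joint arm with a two-finger parallel gripper is mounted at the origin on the work surface. World frame = base frame: x ahead of the robot, y to its left, z up, the work surface at z = 0. Lengths are in m, angles in rad, forces in N, time in s.
With the tool pointing down it reaches from about 0.225 to 0.875 m from the base axis. Payload 3.4 kg.
Tool frame: the origin (TCP) lies at the very end of the fingers, on their centre line; the grasp point (between the pads) lies 19 mm behind it; z points along the fingers, y is the direction in which the jaws open and shut (so a half turn about z gives the same grasp; the last joint's range is limited). The gripper opens to 85 mm and grips with 20 to 120 N. Pads are 22 mm wide; open, the fingers measure 114 mm over their backs; the gripper's body (76 mm by 85 mm) begins 54 mm behind the grasp point. The pads swing forward as they close: fully open they stand 13 mm farther back than shut.
Start: joints at [1.194, 0.276, 1.505, -0, 1.361, -0.121], TCP at [0.146, 0.556, 0.231] pointing down, gripper open.
Joint ranges: [-2.89, 2.89], [-0.75, 2.08], [0.22, 2.7], [-1.18, 4.32], [0.11, 2.71], [-2.7, 2.7]. Speed limits (rad/s): [2.57, 2.57, 3.14, 3.14, 3.14, 3.14].

## Interface

Orientations are given as a unit quaternion [w, x, y, z].
In Python, from bench import robot, eyes gives the robot as it stands. The module is installed in compiled form; this text tells all that it offers. Calls block until the motion is done:
- robot.move_to(position, orientation): joint-space move of the TCP to a pose.
- robot.move_l(position, ori=None, v=0.15): straight line of the TCP; ori=None keeps the orientation; v is the mean speed in m/s.
- robot.goto_joints(angles): joint-space move.
- robot.set_gripper(opening, strength=None): finger opening in m; strength is the grip in N (None keeps the last); returns when the fingers have stopped.
- robot.dwell(seconds).
- robot.ik(position, orientation): joint angles nearest the present ones, or None.
- robot.sense(): the state.
- eyes.grab_frame(name): name is "scene" or "top" or "wrist"; returns a dict with "img" (420x560x3 uint8, red, green, blue), "range_z" (420x560 float32, m along the optical axis (not along the pixel's ray), 0 where there is no reading), "fx", "fy", "cx", "cy" (pixels), "dist" ([k1, k2, p1, p2, k3] as OpenCV has them; the pictures are not rectified), "rvec" (rotation vector, rad) and "tvec" (3), from world to camera coordinates, as OpenCV has them. Camera axes: x right, y down, z forward; pixel columns grow to the right and rows downward; lengths in m; the calibration is good to about 2 mm. A picture is of the moment at which its call begins.
A pose or a line that the arm cannot do raises robot.IKError and nothing moves.
- robot.finish_job(): hands the job in, once; it reports no verdict.
The state is a dict: "clock": time; "joint_positions": joint angles; "joint_vel": joint speeds; "tau": joint torques, N m; "tcp_pos": TCP position; "eef_rot": TCP orientation; "force": force on the tool from outside, world axes, zero at the start; "ft_torque": the same for the moment, N m; "gripper_width": finger opening in m.
Only numpy, scipy, OpenCV 4.12 (cv2) and the standard library are available. Lean on these libraries where they do the work, as an engineer would, in place of code of your own. Each camera call takes 0.05 s, during which the arm holds its last target.

## Task

First block the laser: push the shutter blade (orange grip) into the slot of the shutter housing until it is fully home. Then, with the blade in, lay each copper cell that is there in the raised V cradle of its own colour and slide it until it touches the coloured backstop; with all cells seated and the blade still home, pull the blade out, lay it back on the cork mat the way it lay before, and leave the other things on the table where they are.

Things in the scene. Friction and masses are not known exactly. Their poses are not given: they have to be found in the camera images.
- blade: Shutter blade: dark steel plate 100 (x) x 40 (y) x 4 mm lying flat, with an orange upright grip 16 (x) x 24 (y) mm that rises 40 mm above the plate, centred 35 mm behind the blade's middle (at its x = -35 mm). 120 g. Origin: centre of the plate's underside; +x is the leading end that goes into the slot, z up.
- pad: Tan cork parking mat, fixed to the table, 140 (x) x 80 (y) x 3 mm. Origin: centre of its underside. The blade starts on it, its length roughly along the mat's and its leading end to the mat's +x.
- shutter_housing: Fixed laser head, black shutter housing in front. Origin: on the table below the middle of the slot's mouth; +x into the slot. Slot 48 mm wide, 9 high, floor 12 above the table, 40 deep to a solid wall. A sill 64 mm wide, level with its floor, runs out to x = -100 mm. Housing 80 mm wide, 66 high; white head (x 40 to 190) 78 high. Blade home: its origin at x -10, y 0, z 12 mm here.
- red_cell: Copper gas cell with a red band round its middle: octagonal bar 110 mm long (x), 40 mm across flats, about 0.3 kg (varies), the same at both ends and on all eight flats. Origin: its middle; own x along its length. Starts lying on the table ahead of the cradles. May be absent.
- red_cradle: Fixed cradle with red marks: black foot 80 x 70 mm, pillar, and on it a 90-degree steel V trough 100 mm long (x -50 to 50), only about 40 mm wide outside, open upwards and at the -x end. Origin: under its middle, on the table; +x along the trough to the backstop. A cell set in flat side down settles in the V, its axis 100 mm above the table; the trough's edges lie 12 mm below that axis.
- red_stop: Backstop of the red cradle: a red plate 34 x 34 x 10 mm across the +x end of the trough, clamped (rigid when pushed) at a place that differs from start to start by up to 12 mm. Origin: centre of the face that the cell must touch, 100 mm above the table; x as the cradle's. A cell that touches it has its middle at x = -55 mm here.
- blue_cell: Copper gas cell with a blue band round its middle: octagonal bar 110 mm long (x), 40 mm across flats, about 0.3 kg (varies), the same at both ends and on all eight flats. Origin: its middle; own x along its length. Starts lying on the table ahead of the cradles. May be absent.
- blue_cradle: Fixed cradle with blue marks: black foot 80 x 70 mm, pillar, and on it a 90-degree steel V trough 100 mm long (x -50 to 50), only about 40 mm wide outside, open upwards and at the -x end. Origin: under its middle, on the table; +x along the trough to the backstop. A cell set in flat side down settles in the V, its axis 100 mm above the table; the trough's edges lie 12 mm below that axis.
- blue_stop: Backstop of the blue cradle: a blue plate 34 x 34 x 10 mm across the +x end of the trough, clamped (rigid when pushed) at a place that differs from start to start by up to 12 mm. Origin: centre of the face that the cell must touch, 100 mm above the table; x as the cradle's. A cell that touches it has its middle at x = -55 mm here.
- yellow_cell: Copper gas cell with a yellow band round its middle: octagonal bar 110 mm long (x), 40 mm across flats, about 0.3 kg (varies), the same at both ends and on all eight flats. Origin: its middle; own x along its length. Starts lying on the table ahead of the cradles. May be absent.
- yellow_cradle: Fixed cradle with yellow marks: black foot 80 x 70 mm, pillar, and on it a 90-degree steel V trough 100 mm long (x -50 to 50), only about 40 mm wide outside, open upwards and at the -x end. Origin: under its middle, on the table; +x along the trough to the backstop. A cell set in flat side down settles in the V, its axis 100 mm above the table; the trough's edges lie 12 mm below that axis.
- yellow_stop: Backstop of the yellow cradle: a yellow plate 34 x 34 x 10 mm across the +x end of the trough, clamped (rigid when pushed) at a place that differs from start to start by up to 12 mm. Origin: centre of the face that the cell must touch, 100 mm above the table; x as the cradle's. A cell that touches it has its middle at x = -55 mm here.
- green_cell: Copper gas cell with a green band round its middle: octagonal bar 110 mm long (x), 40 mm across flats, about 0.3 kg (varies), the same at both ends and on all eight flats. Origin: its middle; own x along its length. Starts lying on the table ahead of the cradles. May be absent.
- green_cradle: Fixed cradle with green marks: black foot 80 x 70 mm, pillar, and on it a 90-degree steel V trough 100 mm long (x -50 to 50), only about 40 mm wide outside, open upwards and at the -x end. Origin: under its middle, on the table; +x along the trough to the backstop. A cell set in flat side down settles in the V, its axis 100 mm above the table; the trough's edges lie 12 mm below that axis.
- green_stop: Backstop of the green cradle: a green plate 34 x 34 x 10 mm across the +x end of the trough, clamped (rigid when pushed) at a place that differs from start to start by up to 12 mm. Origin: centre of the face that the cell must touch, 100 mm above the table; x as the cradle's. A cell that touches it has its middle at x = -55 mm here.
- lens_cap: Black lens cap 48 mm across, 14 mm high, bystander. Origin: centre of its underside.
- screwdriver: Screwdriver 170 mm long, bystander. Origin: centre of its underside.
- jar: Amber glass jar 56 mm across, 70 mm high, bystander. Origin: centre of its underside.
- lens_post: Lens on a steel post, 100 mm high, bystander. Origin: centre of its underside.
- carton: Cardboard carton 110 x 80 x 50 mm, bystander. Origin: centre of its underside.
- notebook: Blue notebook 110 x 80 x 12 mm, bystander. Origin: centre of its underside.
Mind the look-alikes: they are no part of the job. What is shaped like the red_cell but purple is not meant.

How it is judged:
By the outcome, as a careful person would: the job done as asked, in the order asked, and still so for the second after the job is handed in, with the robot touching nothing.
Of red_cell, blue_cell, yellow_cell, green_cell only 3 to 4 are there at a start; the rules pass over those that are not, and their reading is None.
At some moment in a run one of blade may be knocked a few centimetres aside while the robot is not near it.
Once in a run the grip may slacken for a moment while it holds something.
It also fails if it takes over 210 s, if anything falls off the work surface, if the arm or the gripper's body presses on something with over 40 N, if the wrist force passes 120 N, or if a joint passes its speed limit or range.

## Working session

There is one attempt and no reset: what is moved stays moved. The work goes in short steps, each a Python script; the robot and the scene stay as the last script left them, time stands still between calls to the robot, and variables do not carry over. Pictures are saved under pics/ and viewed, and the job is handed in when it is done.

```bash
mkdir -p pics; ls
cat > h.py <<'E'
import numpy as np, cv2
from bench import robot, eyes
def grab(name,save=None):
    f=eyes.grab_frame(name)
    if save: cv2.imwrite(f'pics/{save}.png',f['img'][:,:,::-1])
    return f
E
python3 - <<'E'
from h import *
import pickle
for n in ['scene','top','wrist']:
    f=grab(n,n+'0'); pickle.dump(f,open(n+'0.pkl','wb'))
    R,_=cv2.Rodrigues(np.array(f['rvec'])); print(n,f['fx'],f['dist'],(-R.T@np.array(f['tvec'])).ravel(),R[2])
print(robot.sense())
E
```

```text
pics
scene 471.75166793951445 [-0.05675891  0.          0.          0.          0.        ] [ 1.09334495 -0.50541132  1.08806791] [-0.44020986  0.38423564 -0.81152835]
top 492.34261436450436 [0.05138971 0.         0.         0.         0.        ] [ 0.44401975 -0.00629044  1.3769801 ] [ 0.063078   -0.01698315 -0.99786409]
wrist 333.0129737432183 [-0.07667609  0.          0.          0.          0.        ] [0.0685336  0.57614328 0.37229766] [ 0.2984633  -0.07927251 -0.9511233 ]
{'clock': 0.15, 'joint_positions': array([ 1.19399655e+00,  2.76434456e-01,  1.50585787e+00, -3.48184903e-05,
        1.36072104e+00, -1.21014960e-01]), 'joint_vel': array([ 0.00011351, -0.00298683, -0.0012629 , -0.00035058,  0.00056474,
        0.00242706]), 'tau': array([ 4.47356251e-04, -4.17147160e+01, -2.46032685e+01, -1.98244425e-04,
        7.66377576e-03, -1.82781798e-05]), 'tcp_pos': array([0.14535035, 0.55589898, 0.23064095]), 'eef_rot': array([-1.58492771e-04,  1.27540403e-01,  9.91833121e-01, -6.92655376e-04]), 'force': array([-0.56033691, -0.65409001, -0.22387755]), 'ft_torque': array([-0.02982855,  0.00060298, -0.0226947 ]), 'gripper_width': 0.08547226407578908}
```

View pics/scene0.png

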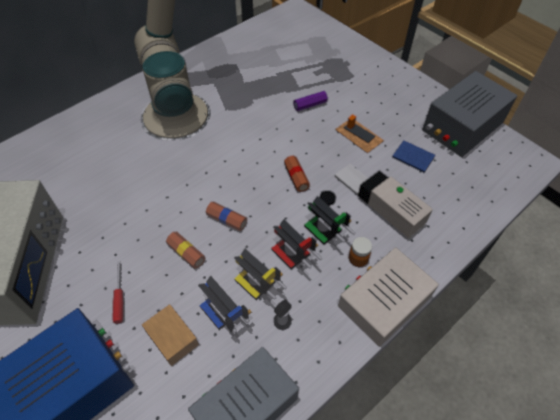

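View pics/top0.png

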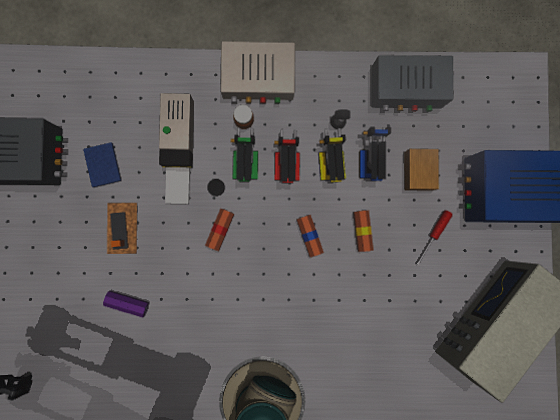

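View pics/wrist0.png

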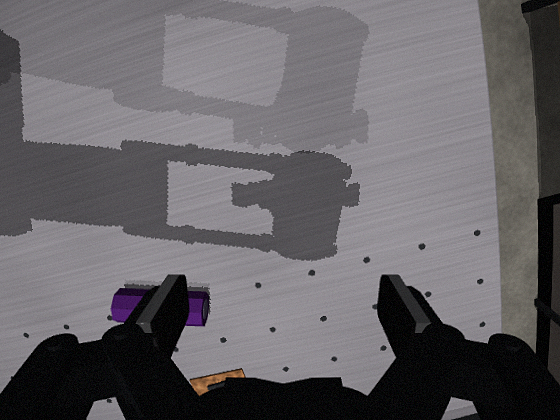

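The top view shows red (220,230), blue (311,236) and yellow (363,231) cells. There is no green cell, and the purple one at (126,303) is the look-alike. The blade lies on the cork at (122,229), and the housing mouth is near (177,165). Next I'll measure with masks and depth.

```bash
cat > h.py <<'E'
import numpy as np, cv2
from bench import robot, eyes
def grab(name,save=None):
    f=eyes.grab_frame(name)
    if save: cv2.imwrite(f'pics/{save}.png',f['img'][:,:,::-1])
    return f
def K(f): return np.array([[f['fx'],0,f['cx']],[0,f['fy'],f['cy']],[0,0,1.]])
def rays(f,px):
    px=np.asarray(px,float).reshape(-1,1,2)
    n=cv2.undistortPoints(px,K(f),np.array(f['dist'],float)).reshape(-1,2)
    R,_=cv2.Rodrigues(np.array(f['rvec'],float)); t=np.array(f['tvec'],float).ravel()
    return n,R,-R.T@t
def toplane(f,px,z):
    n,R,c=rays(f,px); d=np.c_[n,np.ones(len(n))]@R
    s=(z-c[2])/d[:,2]; return c+d*s[:,None]
def xyz(f):
    h,w=f['range_z'].shape; u,v=np.meshgrid(np.arange(w),np.arange(h))
    n,R,c=rays(f,np.c_[u.ravel(),v.ravel()])
    Z=f['range_z'].ravel().astype(float)
    P=(np.c_[n,np.ones(len(n))]*Z[:,None])@R+c
    P[Z<=0]=np.nan
    return P.reshape(h,w,3)
def proj(f,P):
    return cv2.projectPoints(np.asarray(P,float).reshape(-1,1,3),np.array(f['rvec'],float),np.array(f['tvec'],float),K(f),np.array(f['dist'],float))[0].reshape(-1,2)
def hsv(f): return cv2.cvtColor(f['img'],cv2.COLOR_RGB2HSV)
COL={'red':[((0,150,90),(6,255,255)),((174,150,90),(180,255,255))],'blue':[((105,120,50),(125,255,255))],'yellow':[((24,140,90),(34,255,255))],'green':[((45,100,40),(80,255,255))],'orange':[((8,170,120),(15,255,255))]}
def mask(f,c):
    H=hsv(f); m=np.zeros(H.shape[:2],np.uint8)
    for a,b in COL[c]: m|=cv2.inRange(H,a,b)
    return m
def comps(m,amin=8):
    n,l,s,c=cv2.connectedComponentsWithStats(m)
    return [(s[i],c[i],l==i) for i in range(1,n) if s[i][4]>=amin]
E
python3 - <<'E'
from h import *
import pickle
f=pickle.load(open('top0.pkl','rb')); P=xyz(f)
H=hsv(f)
for (x,y) in [(220,230),(216,242),(224,216),(311,236),(314,248),(363,231),(126,303),(122,229),(114,243),(112,210),(177,185),(245,158),(287,158),(333,158),(375,158),(60,270),(177,157)]:
    print((x,y),H[y,x],f['img'][y,x],P[y,x].round(4))
for c in COL:
    for s,cc,m in comps(mask(f,c)): print(c,s,cc.round(1),np.nanmedian(P[m],0).round(4))
cv2.imwrite('pics/topc.png',cv2.resize(f['img'][80:270,90:400,::-1],None,fx=2.5,fy=2.5,interpolation=cv2.INTER_NEAREST))
E
```

```text
(220, 230) [  1 196 147] [147  38  34] [0.4597 0.1159 0.0435]
(216, 242) [  8 171 133] [133  67  44] [0.4274 0.1263 0.0419]
(224, 216) [  8 177 144] [144  72  44] [0.4977 0.1059 0.0404]
(311, 236) [110 180 125] [ 37  65 125] [ 0.4454 -0.1307  0.037 ]
(314, 248) [  8 172 145] [145  73  47] [ 0.413  -0.1388  0.0381]
(363, 231) [ 30 206 145] [144 145  28] [ 0.4601 -0.2709  0.0439]
(126, 303) [140 154 101] [ 80  40 101] [0.2645 0.3619 0.0397]
(122, 229) [165  11  48] [48 46 47] [0.4611 0.387  0.0098]
(114, 243) [ 11 214 143] [143  67  23] [0.4233 0.3952 0.0504]
(112, 210) [ 14 154 131] [131  89  52] [0.5134 0.4173 0.0042]
(177, 185) [ 15   7 142] [142 140 138] [0.5837 0.2391 0.0131]
(245, 158) [ 0  7 35] [35 34 34] [0.6515 0.0494 0.0734]
(287, 158) [ 0  8 34] [34 33 33] [ 0.6539 -0.0629  0.066 ]
(333, 158) [113  27  38] [34 35 38] [ 0.6537 -0.1854  0.0744]
(375, 158) [120  13  38] [36 36 38] [ 0.6535 -0.2959  0.0818]
(60, 270) [158   9 108] [108 104 107] [ 0.3482  0.5544 -0.0034]
(177, 157) [ 0  9 30] [30 29 29] [0.653  0.2306 0.068 ]
red [261  97   4   5  18] [262.5  99.2] [0.8224 0.003
[... 1583 characters left out ...]
66.1] [0.6357 0.082  0.0133]
green [251 151   7  28 158] [254.6 165.4] [0.6392 0.0242 0.013 ]
green [239 178  10   4  15] [243.8 179.7] [0.5932 0.0517 0.0684]
green [467 203   4   6  22] [468.4 205.7] [ 0.53   -0.5535  0.0531]
orange [219 210  10  16  87] [223.3 217.8] [0.4924 0.1083 0.0403]
orange [359 211   8  16  87] [363.  218.2] [ 0.4954 -0.2719  0.0406]
orange [302 217  10  15  83] [306.2 224. ] [ 0.4778 -0.1168  0.0411]
orange [209 233  10  16  86] [213.8 240.4] [0.4326 0.1319 0.0407]
orange [363 237   7  14  78] [366.  243.1] [ 0.4277 -0.2797  0.0407]
orange [110 241  10   6  53] [114.5 243.2] [0.4232 0.3952 0.0473]
orange [309 240  11  15  91] [314.2 247.1] [ 0.4157 -0.1388  0.0404]
```

View pics/topc.png

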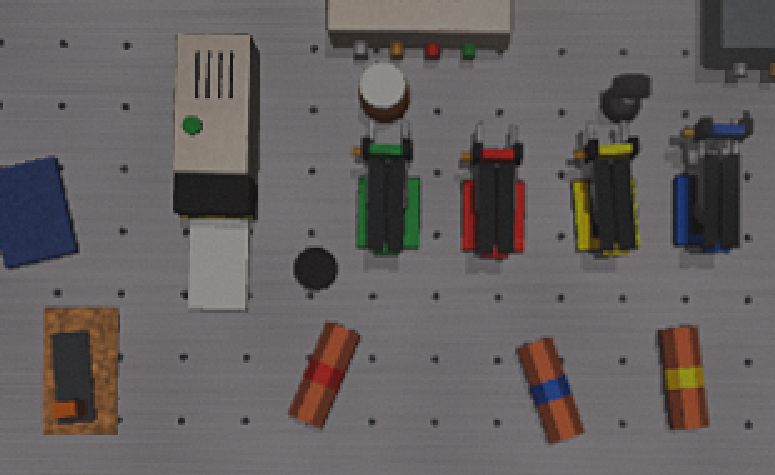

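```bash
cat >> h.py <<'E'
from scipy.spatial.transform import Rotation as Rn
def down(a):
    """tool z down, tool x at world yaw a (rad); jaws along a-90deg"""
    x=np.array([np.cos(a),np.sin(a),0]); z=np.array([0,0,-1.]); y=np.cross(z,x)
    q=Rn.from_matrix(np.c_[x,y,z]).as_quat(); return np.array([q[3],q[0],q[1],q[2]])
def state():
    s=robot.sense(); return s
def R_tool(s): 
    w,x,y,z=s['eef_rot']; return Rn.from_quat([x,y,z,w]).as_matrix()
# camera in tool (from start pose)
CT=np.load('ct.npy') if __import__('os').path.exists('ct.npy') else None
def look(pt,h,a,px=(280,170),go=True):
    """move so that world point pt shows at pixel px, TCP height h, tool x yaw a"""
    fx=333.;n=np.array([(px[0]-280)/fx,(px[1]-210)/fx,1])
    Rt=Rn.from_quat(np.r_[down(a)[1:],down(a)[0]]).as_matrix()
    Rc=Rt@CT[:,:3]; c=Rt@CT[:,3]
    d=Rc@n; cz=h+c[2]; sc=(pt[2]-cz)/d[2]
    p=np.array([pt[0]-d[0]*sc-c[0],pt[1]-d[1]*sc-c[1],h])
    if go: robot.move_to(p,down(a))
    return p
E
python3 - <<'E'
from h import *
import pickle
f=pickle.load(open('wrist0.pkl','rb')); s=robot.sense(); Rt=R_tool(s)
R,_=cv2.Rodrigues(np.array(f['rvec'])); c=-R.T@np.array(f['tvec']).ravel()
CT=np.c_[Rt.T@R.T, Rt.T@(c-s['tcp_pos'])]; print(CT.round(3)); np.save('ct.npy',CT)
E
python3 - <<'E'
from h import *
p=look([0.455,0.39,0.01],0.20,np.pi); print(p,robot.sense()['joint_positions'],robot.sense()['clock'])
import pickle
f=grab('wrist','w_blade'); pickle.dump(f,open('w_blade.pkl','wb'))
p=look([0.60,0.236,0.02],0.25,np.pi); print(p)
f=grab('wrist','w_house'); pickle.dump(f,open('w_house.pkl','wb'))
print(robot.sense()['clock'])
E
```

```text
[[ 0.    -0.951 -0.309  0.079]
 [ 1.    -0.     0.    -0.   ]
 [-0.    -0.309  0.951 -0.142]]
[0.4691172  0.38999402 0.2       ] [ 5.80744111e-01  3.46142039e-01  1.47931338e+00  7.89075203e-04
  1.31618480e+00 -9.90889964e-01] 1.5167
[0.60623629 0.23598737 0.25      ]
2.475
```

View pics/w_blade.png

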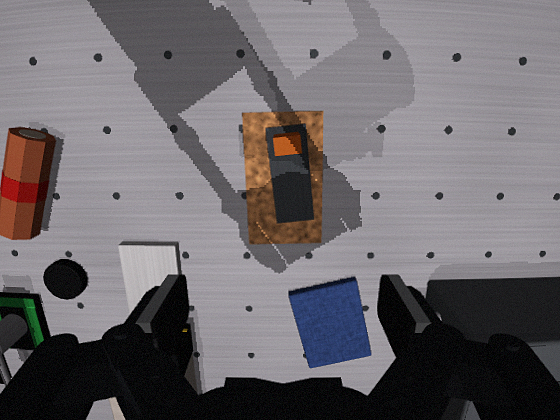

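View pics/w_house.png

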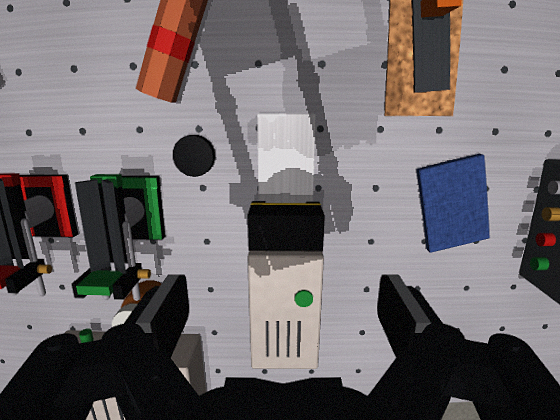

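The wrist view shows the blade on the cork, with the grip top at (288,145) and the plate spanning (270-313, 125-222). In the second view the sill is at (258-316, 114-200) and the housing's front edge is at row ~203.

```bash
cat >> h.py <<'E'
def rect(pts):
    r=cv2.minAreaRect(np.asarray(pts,np.float32)); b=cv2.boxPoints(r)
    e=[b[1]-b[0],b[2]-b[1]]; l=[np.linalg.norm(x) for x in e]; k=int(np.argmax(l))
    return np.array(r[0]),l[k],l[1-k],np.arctan2(e[k][1],e[k][0])
def big(m): 
    return max(comps(m.astype(np.uint8),5),key=lambda c:c[0][4])[2]
def outline(m):
    c=max(cv2.findContours(m.astype(np.uint8),cv2.RETR_EXTERNAL,cv2.CHAIN_APPROX_NONE)[0],key=cv2.contourArea)
    return c.reshape(-1,2)
E
python3 - <<'E'
from h import *
import pickle
f=pickle.load(open('w_blade.pkl','rb')); P=xyz(f); H=hsv(f)
v,u=np.mgrid[:420,:560]
roi=(u>235)&(u<330)&(v>105)&(v<250)
tab=P[40:100,330:540].reshape(-1,3); print('table z',np.nanmedian(tab[:,2]),np.nanstd(tab[:,2]))
cork=roi&(H[...,1]>90); 
cork2=big(roi&((H[...,1]>90)|(H[...,2]<75)))
o=roi&(H[...,0]>=5)&(H[...,0]<13)&(H[...,1]>190)&(P[...,2]>0.03); o=big(o)
print('orange z',np.nanmedian(P[o][:,2]),o.sum())
q=toplane(f,outline(o),0.047); print('grip top',rect(q[:,:2]))
dark=roi&(H[...,1]<70)&(H[...,2]<75)&(P[...,2]>0.0045)&(P[...,2]<0.0105); dark=big(dark); print('plate z',np.nanmedian(P[dark][:,2]))
q=toplane(f,outline(dark),0.007); print('plate',rect(q[:,:2]))
pad=roi&(H[...,1]>90); 
q=toplane(f,outline(big(pad|dark|o)),0.003); print('pad',rect(q[:,:2]))
im=f['img'].copy(); im[dark]=(0,255,0); im[o]=(0,0,255); cv2.imwrite('pics/m1.png',cv2.resize(im[90:260,200:360,::-1],None,fx=4,fy=4,interpolation=0)[:600])
f=pickle.load(open('w_house.pkl','rb')); P=xyz(f); H=hsv(f)
roi=(u>225)&(u<345)&(v>95)&(v<202)
s=big(roi&(P[...,2]>0.008)&(P[...,2]<0.016)); print('sill z',np.nanmedian(P[s][:,2]))
q=toplane(f,outline(s),0.012); print('sill',rect(q[:,:2]),q.min(0),q.max(0))
roi=(u>225)&(u<345)&(v>195)&(v<375)
for lo,hi,z in [(0.06,0.071,0.066),(0.0725,0.085,0.078)]:
    s=big(roi&(P[...,2]>lo)&(P[...,2]<hi)); print(z,np.nanmedian(P[s][:,2]))
    q=toplane(f,outline(s),z); print(rect(q[:,:2]))
E
```

```text
table z -0.0008738172852950088 0.0007896048838553956
orange z 0.04618667976228191 521
grip top (array([0.42119572, 0.39444098]), np.float32(0.023532353), np.float32(0.017341532), np.float32(-1.4640939))
plate z 0.006281377878518513
plate (array([0.4566651 , 0.39828065]), np.float32(0.09947167), np.float32(0.039707415), np.float32(0.110552005))
pad (array([0.46368295, 0.39114732]), np.float32(0.13969778), np.float32(0.08081118), np.float32(0.020672282))
sill z 0.01123511519001022
sill (array([0.58338177, 0.23711409]), np.float32(0.10015625), np.float32(0.07091489), np.float32(-0.009692816)) [0.5336063  0.20117291 0.012     ] [0.63311398 0.27303514 0.012     ]
0.066 0.06538719073033089
(array([0.65366137, 0.24013497]), np.float32(0.08004619), np.float32(0.04391682), np.float32(-1.570561))
0.078 0.07742668690024157
(array([0.74523258, 0.23963068]), np.float32(0.15041424), np.float32(0.07932823), np.float32(-0.0028404668))
```

View pics/m1.png

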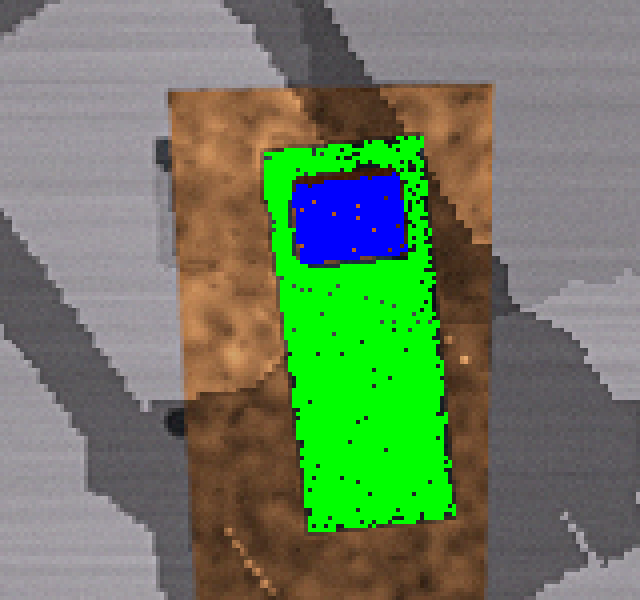

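Run:
```python
from h import *
import pickle
f=pickle.load(open('w_house.pkl','rb')); P=xyz(f)
# sill edges per row through depth step (0.006) and near-front face
v,u=np.mgrid[:420,:560]
m=(P[...,2]>0.006)&(P[...,2]<0.018)
L=[];Rr=[]
for r in range(120,196,4):
    c=np.where(m[r,235:335])[0]+235
    a=toplane(f,[[c.min()-.5,r],[c.max()+.5,r]],0.012); L.append(a[0]);Rr.append(a[1])
    g=f['img'][r].astype(int).sum(1)
L=np.array(L);Rr=np.array(Rr)
print(np.c_[L[:,:2],Rr[:,:2]].round(4))
print(f['img'][150,248:262].sum(1),f['img'][150,308:326].sum(1), P[150,248:262,2].round(3),P[150,308:326,2].round(3))
ft=pickle.load(open('top0.pkl','rb')); P=xyz(ft)
for lo,hi,z in [(0.06,0.071,0.066),(0.073,0.085,0.078),(.007,.017,.012)]:
    s=big((P[...,2]>lo)&(P[...,2]<hi)&(u[:420]>150)&(u<205)&(v>80)&(v<215)); q=toplane(ft,outline(s),z); print(z,rect(q[:,:2]))
```

```text
[[0.5401 0.2085 0.54   0.2726]
 [0.5444 0.2084 0.5443 0.2727]
 [0.5488 0.2083 0.5487 0.2728]
 [0.5531 0.2082 0.5531 0.2729]
 [0.5575 0.2082 0.5575 0.2731]
 [0.562  0.2081 0.5619 0.2732]
 [0.5664 0.2091 0.5663 0.2722]
 [0.5709 0.209  0.5708 0.2723]
 [0.5754 0.2089 0.5753 0.2724]
 [0.5799 0.21   0.5799 0.2725]
 [0.5845 0.2087 0.5844 0.2726]
 [0.5891 0.2086 0.589  0.2728]
 [0.5937 0.2085 0.5937 0.2729]
 [0.5984 0.2084 0.5983 0.2719]
 [0.6031 0.2083 0.603  0.272 ]
 [0.6078 0.2082 0.6077 0.2721]
 [0.6125 0.2081 0.6125 0.2723]
 [0.6173 0.208  0.6173 0.2724]
 [0.6221 0.2079 0.6221 0.2725]]
[525 487 497 494 497 501 498 493 481 502 620 661 650 663] [581 555 569 564 592 593 503 440 473 266 219 235 244 236 234 224 231 215] [ 0.     0.    -0.001 -0.001 -0.001 -0.002 -0.001 -0.001 -0.     0.
  0.01   0.011  0.012  0.011] [ 0.012  0.012  0.011  0.012  0.012  0.012  0.    -0.002  0.     0.001
 -0.001 -0.001 -0.002 -0.001 -0.001 -0.001 -0.001 -0.001]
0.066 (array([0.65706676, 0.23890819]), np.float32(0.07948159), np.float32(0.05113834), np.float32(-1.5541399))
0.078 (array([0.74876511, 0.23683605]), np.float32(0.14882118), np.float32(0.08056114), np.float32(-0.011073377))
0.012 (array([0.58185631, 0.23886901]), np.float32(0.10239161), np.float32(0.06498576), np.float32(-0.019183628))
```

```bash
cat > a1.py <<'E'
from h import *
bl=np.array([0.4567,0.3983]); yaw=0.1106
g=bl-0.035*np.array([np.cos(yaw),np.sin(yaw)])
q=down(np.pi+yaw)
robot.move_to([g[0],g[1],0.09],q)
robot.set_gripper(0.06)
robot.move_l([g[0],g[1],0.014],v=0.12)
robot.set_gripper(0.0,60)
s=robot.sense(); print(s['gripper_width'],s['force'],s['tcp_pos'],s['clock'])
robot.move_l([g[0],g[1],0.065],v=0.12)
f=grab('wrist','w_grip')
s=robot.sense(); print(s['gripper_width'],s['force'],s['clock'])
hx,hy,hyaw=0.632,0.2404,-0.003
def H2W(x,y): c,s_=np.cos(hyaw),np.sin(hyaw); return np.array([hx+c*x-s_*y,hy+s_*x+c*y])
p=H2W(-72-35+0,0)if 0 else H2W(-0.078-0.035,0)
robot.move_l([p[0],p[1],0.065],down(np.pi+hyaw),v=0.2)
robot.move_l([p[0],p[1],0.027],v=0.1)
grab('wrist','w_pre'); grab('scene','s_pre')
s=robot.sense(); print(s['gripper_width'],s['force'],s['tcp_pos'],s['clock'])
E
python3 a1.py
```

```text
0.02343850170968784 [-0.02670033  0.02932881  4.43491519] [0.42246291 0.39487461 0.01496213] 5.1667
0.023108268320720927 [-0.00346345 -0.8786883  -1.3129153 ] 5.7917
0.02312023615224242 [ 0.1244617   0.11054604 -1.07982202] [0.51944889 0.24119426 0.02762354] 7.4833
```

View pics/w_pre.png

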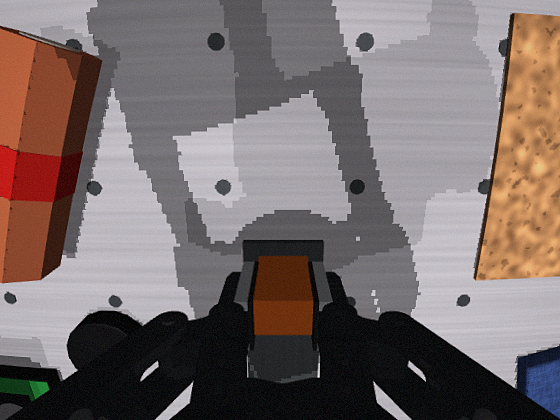

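```bash
python3 -c "
import cv2;i=cv2.imread('pics/s_pre.png');cv2.imwrite('pics/s_prec.png',cv2.resize(i[60:280,230:460],None,fx=3,fy=2.7))"
```

```text
(no output)
```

View pics/s_prec.png

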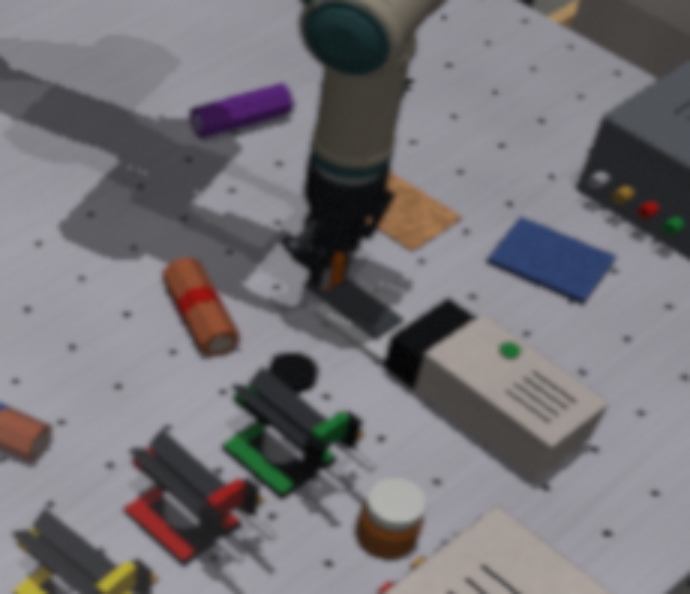

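The blade is held square over the sill: the grip is at (283,300) in the wrist view, and the leading end points at the mouth in the scene view. I'll push it in now.

```bash
cat > a2.py <<'E'
from h import *
hx,hy,hyaw=0.632,0.2404,-0.003
def H2W(x,y): c,s_=np.cos(hyaw),np.sin(hyaw); return np.array([hx+c*x-s_*y,hy+s_*x+c*y])
p=H2W(-0.113,0); robot.move_l([p[0],p[1],0.0245],v=0.05)
s=robot.sense(); f0=s['force']; print(f0,s['tcp_pos'])
x=-0.113; n=0
while x<-0.033:
    x+=0.006 if x<-0.057 else 0.0015
    p=H2W(x,0); robot.move_l([p[0],p[1],0.0245],v=0.06)
    s=robot.sense(); d=s['force']-f0
    if x>-0.057 or abs(d).max()>3: print(round(x,4),s['tcp_pos'].round(4),d.round(1),round(s['clock'],2))
    if d[0]<-9 or np.linalg.norm(d)>20: break
E
python3 a2.py
```

```text
[ 0.09656464 -0.20048704 -1.17999367] [0.51906044 0.24073839 0.02471412]
-0.053 [0.5796 0.2406 0.0245] [-0.5  0.4  0.4] 10.23
-0.0515 [0.5805 0.2406 0.0245] [-1.  -0.1  0.7] 10.48
-0.05 [0.5821 0.2406 0.0245] [0.1 1.1 0.2] 10.73
-0.0485 [0.5837 0.2406 0.0245] [-0.3 -0.6 -0.2] 10.98
-0.047 [0.5852 0.2405 0.0245] [ 0.3 -0.2  0.4] 11.23
-0.0455 [0.5867 0.2405 0.0245] [-0.3  0.2 -0.7] 11.48
-0.044 [0.5881 0.2405 0.0245] [-0.3  1.2 -0.1] 11.73
-0.0425 [0.5883 0.2405 0.0243] [-3.4  0.6  1.7] 11.98
-0.041 [0.5883 0.2405 0.0244] [-7.3  0.9  3.7] 12.23
-0.0395 [0.5883 0.2405 0.0244] [-9.8  0.3  7.3] 12.48
```

```bash
cat > a3.py <<'E'
from h import *
import pickle
s=robot.sense(); t=s['tcp_pos']; print('home tcp',t)
robot.move_l([t[0],t[1],0.0230],v=0.03)
print(robot.sense()['force'])
robot.set_gripper(0.05)
robot.move_l([t[0],t[1],0.12],v=0.2)
look([0.59,0.24,0.02],0.2,np.pi)
f=grab('wrist','w_home'); pickle.dump(f,open('w_home.pkl','wb'))
print(robot.sense()['clock'])
# cradle looks
for nm,y in [('red',-0.0645),('yellow',-0.188),('blue',-0.298)]:
    x=0.64
    p=look([x,y,0.09],0.27,np.pi,px=(280,175)); f=grab('wrist','w_cr_'+nm); pickle.dump(f,open(f'w_cr_{nm}.pkl','wb')); print(nm,p,robot.sense()['clock'])
E
python3 a3.py
```

```text
home tcp [0.58832758 0.24047584 0.02443816]
[-4.66808227  0.27944055  5.46929459]
14.2667
red [ 0.65111847 -0.0645045   0.27      ] 15.5167
yellow [ 0.65111847 -0.1880045   0.27      ] 16.125
blue [ 0.65111847 -0.2980045   0.27      ] 16.6917
```

View pics/w_home.png

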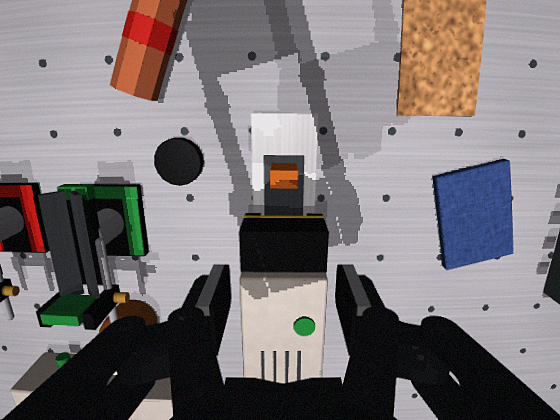

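View pics/w_cr_red.png

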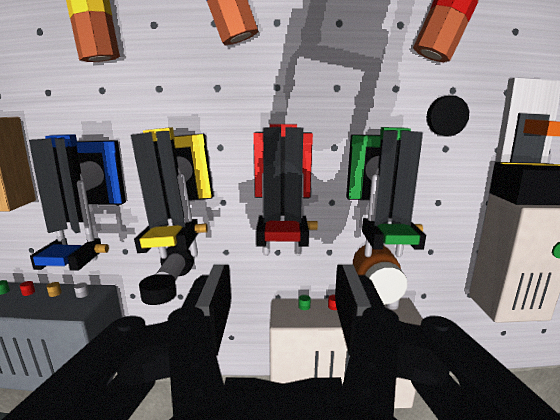

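View pics/w_cr_yellow.png

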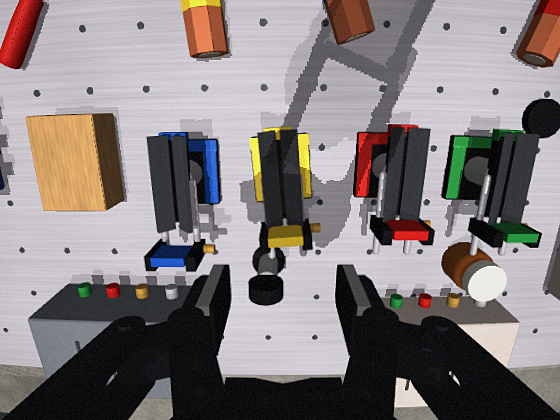

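View pics/w_cr_blue.png

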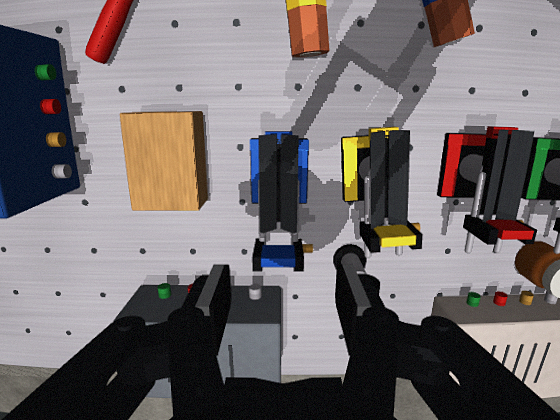

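The blade is home: grip at (285,177), plate inside the mouth. The troughs and stops show clearly, so I'll measure them and the cells.

```bash
cat > a4.py <<'E'
from h import *
import pickle
v,u=np.mgrid[:420,:560]
out={}
for nm in ['red','yellow','blue']:
    f=pickle.load(open(f'w_cr_{nm}.pkl','rb')); P=xyz(f)
    roi=(u>235)&(u<330)&(v>110)&(v<285)
    H=hsv(f)
    dark=(H[...,2]<75)&(H[...,1]<90)
    # trough edges near z .088: outline of region z>.06 dark, rows only of trough
    tr=big(roi&dark&(P[...,2]>0.062)&(P[...,2]<0.093)&(v<236))
    q=toplane(f,outline(tr),0.088); print(nm,'trough',rect(q[:,:2]),'zmax',np.nanpercentile(P[tr][:,2],98))
    # per row edges
    L=[];R=[]
    for r in range(135,210,3):
        c=np.where(tr[r])[0]
        if len(c)<10: continue
        a=toplane(f,[[c.min()-.5,r],[c.max()+.5,r]],0.088); L.append(a[0]);R.append(a[1])
    L=np.array(L);R=np.array(R); pl=np.polyfit(L[:,0],L[:,1],1);pr=np.polyfit(R[:,0],R[:,1],1)
    xm=0.645; print('  edges slope',pl[0].round(4),pr[0].round(4),'mid y at .645',(np.polyval(pl,xm)+np.polyval(pr,xm))/2,'width',np.polyval(pl,xm)-np.polyval(pr,xm))
    st=big((mask(f,nm)>0)&roi&(P[...,2]>0.11)&(P[...,2]<0.125)); 
    q=toplane(f,outline(st),0.117); r=rect(q[:,:2]); print('  stop top',r,'z',np.nanmedian(P[st][:,2]))
E
python3 a4.py
cat > cells.py <<'E'
from h import *
import pickle
def cell(f,nm,P=None):
    P=xyz(f) if P is None else P
    return
f=pickle.load(open('top0.pkl','rb')); P=xyz(f); v,u=np.mgrid[:420,:560]
H=hsv(f)
for nm,(cx,cy) in dict(red=(220,230),blue=(311,236),yellow=(363,231)).items():
    roi=(abs(u-cx)<26)&(abs(v-cy)<30)&(P[...,2]>0.028)
    m=big(roi); pts=P[m]; c=pts[:,:2].mean(0)
    q=toplane(f,outline(m),0.03); r=rect(q[:,:2]); 
    b=big((mask(f,nm)>0)&roi); bq=toplane(f,np.argwhere(b)[:,::-1],.04).mean(0)
    print(nm,r,'zmed',np.nanmedian(pts[:,2]),'band',bq)
E
python3 cells.py
```

```text
red trough (array([ 0.63940173, -0.06080259]), np.float32(0.09779875), np.float32(0.04622555), np.float32(-0.02660845)) zmax 0.08729932373097199
  edges slope -0.0438 0.011 mid y at .645 -0.06311559569911594 width -0.037739075392462816
  stop top (array([ 0.68964738, -0.06353303]), np.float32(0.032420952), np.float32(0.010201188), np.float32(-1.5542127)) z 0.11633132003500118
yellow trough (array([ 0.6445989 , -0.18912688]), np.float32(0.10204887), np.float32(0.04937961), np.float32(0.07576683)) zmax 0.08740109341298653
  edges slope 0.0508 0.1015 mid y at .645 -0.18896869365051694 width -0.03800113143937067
  stop top (array([ 0.69473135, -0.18511017]), np.float32(0.032566365), np.float32(0.011216929), np.float32(-1.5035901)) z 0.11628502073862834
blue trough (array([ 0.64917046, -0.30136222]), np.float32(0.10304033), np.float32(0.039728053), np.float32(-0.008325862)) zmax 0.087279212063071
  edges slope -0.0276 0.021 mid y at .645 -0.30172174249914313 width -0.038498793731528314
  stop top (array([ 0.71606374, -0.30225095]), np.float32(0.034201026), np.float32(0.0118842125), np.float32(-1.5705558)) z 0.11611903648365438
red (array([0.46119845, 0.12065765]), np.float32(0.1103651), np.float32(0.040151846), np.float32(-0.37484986)) zmed 0.03828420515819109 band [0.46117655 0.11741586 0.04      ]
blue (array([ 0.44567692, -0.12745154]), np.float32(0.11102651), np.float32(0.04033077), np.float32(0.3383413)) zmed 0.037803823898978406 band [ 0.4462545 -0.126399   0.04     ]
yellow (array([ 0.46060666, -0.27499548]), np.float32(0.11085352), np.float32(0.042909782), np.float32(0.11936671)) zmed 0.03840089002774616 band [ 0.46219397 -0.27531375  0.04      ]
```

```bash
cat > a5.py <<'E'
from h import *
import pickle
v,u=np.mgrid[:420,:560]
def cradle(nm,f,y0):
    P=xyz(f); roi=(u>235)&(u<330)&(v>110)&(v<285); H=hsv(f)
    tr=big(roi&(H[...,2]<75)&(H[...,1]<90)&(P[...,2]>0.062)&(P[...,2]<0.093)&(v<236))
    p=P[tr]; 
    ax=np.array([0.645,y0]); yaw=0
    for it in range(6):
        n=np.array([-np.sin(yaw),np.cos(yaw)]); s=(p[:,:2]-ax)@n
        pl=[]
        for sg in (1,-1):
            k=(sg*s>2e-3)&(sg*s<0.013); A=np.c_[p[k][:,:2]-[0.645,0],np.ones(k.sum())]
            z=p[k][:,2]; c=np.linalg.lstsq(A,z,rcond=None)[0]
            r=abs(A@c-z); g=r<0.003; c=np.linalg.lstsq(A[g],z[g],rcond=None)[0]; pl.append(c)
        d=pl[0]-pl[1] # d0 x + d1 y + d2=0
        yaw=-d[0]/d[1]; ax=np.array([0.645,-d[2]/d[1]])
    zv=pl[0]@[0,ax[1],1]
    return ax,yaw,zv,pl
for nm,y0 in [('red',-.063),('yellow',-.189),('blue',-.3015)]:
    print(nm,cradle(nm,pickle.load(open(f'w_cr_{nm}.pkl','rb')),y0))
E
python3 a5.py
```

```text
red (array([ 0.645     , -0.06349168]), np.float64(-0.0078028822798020345), np.float64(0.07097072341899315), [array([0.01128881, 1.004131  , 0.13472469]), array([-0.00435465, -1.0007003 ,  0.00743458])])
yellow (array([ 0.645     , -0.18938472]), np.float64(0.07969463773599948), np.float64(0.07099862090499287), [array([-0.07693705,  0.99445719,  0.25933362]), array([ 0.08139438, -0.99226907, -0.11692198])])
blue (array([ 0.645     , -0.30226266]), np.float64(-0.004177914960548909), np.float64(0.07099129087516459), [array([0.00603612, 0.99334779, 0.37124324]), array([-0.00231322, -1.00509837, -0.23281242])])
```

```bash
cat > pp.py <<'E'
from h import *
import sys,pickle
CR={'red':((0.645,-0.0635),-0.008,0.6845),'yellow':((0.645,-0.1894),0.079,0.6893),'blue':((0.645,-0.3023),-0.004,0.7105)}
def ck(t):
    s=robot.sense(); print(t,'w',s['gripper_width'].round(4),'F',s['force'].round(1),'tcp',s['tcp_pos'].round(4),'t',round(s['clock'],2)); return s
def pick(c,yaw,strength=70):
    q=down(np.pi+yaw)
    robot.move_to([c[0],c[1],0.10],q); robot.set_gripper(0.065)
    robot.move_l([c[0],c[1],0.0115],v=0.15)
    robot.set_gripper(0.0,strength); s=ck('gripped'); z=s['tcp_pos'][2]
    robot.move_l([c[0],c[1],0.152],v=0.15)
    return z
def blade_ok(save=None):
    f=grab('top',save); P=xyz(f)
    m=big((mask(f,'orange')>0)&(P[...,2]>0.042)&(P[...,2]<0.065)&(P[...,1]>0.15)) if True else 0
    print('blade grip at',np.nanmedian(P[m],0).round(4),m.sum()); return f
def place(nm,zg,back=0.010):
    (x0,y0),yaw,xs=CR[nm]; d=np.array([np.cos(yaw),np.sin(yaw)]); q=down(np.pi+yaw)
    base=np.array([x0,y0]); s_t=(xs-x0)/d[0]-0.055
    P=lambda s,z:[*(base+d*s),z]
    dz=zg-0.02
    robot.move_l(P(s_t-back,0.152),q,v=0.2)
    ck('above'); grab('wrist','above_'+nm)
    return P,s_t,dz
def seat(nm,P,s_t,dz,back):
    s0=ck('pre')['force']
    robot.move_l(P(s_t-back,0.105+dz),v=0.1)
    z=0.105+dz
    while z>0.098+dz:
        z-=0.001; robot.move_l(P(s_t-back,z),v=0.03); s=robot.sense()
        if s['force'][2]-s0[2]>4: break
    ck('down z=%.4f (nominal %.4f)'%(z,0.1+dz)); f1=robot.sense()['force']
    s=s_t-back
    while s<s_t+0.014:
        s+=0.0012; robot.move_l(P(s,z),v=0.05); st=robot.sense(); d=st['force']-f1
        if d[0]<-8: break
    st=ck('slid %.4f over nominal'%(s-s_t)); 
    robot.set_gripper(0.06); ck('open')
    t=robot.sense()['tcp_pos']
    robot.move_l([t[0],t[1],0.2],v=0.2)
E
cat > r1.py <<'E'
from pp import *
blade_ok()
zg=pick((0.4612,0.1190),-0.375)
ck('lifted'); grab('wrist','lift_red')
P,s_t,dz=place('red',zg)
E
python3 r1.py
```

```text
blade grip at [0.5876 0.2398 0.0555] 49Traceback (most recent call last):
  File "r1.py", line 3, in <module>
    zg=pick((0.4612,0.1190),-0.375)
  File "pp.py", line 10, in pick
    robot.set_gripper(0.0,strength); s=ck('gripped'); z=s['tcp_pos'][2]
                                       ~~^^^^^^^^^^^
  File "pp.py", line 5, in ck
    s=robot.sense(); print(t,'w',s['gripper_width'].round(4),'F',s['force'].round(1),'tcp',s['tcp_pos'].round(4),'t',round(s['clock'],2)); return s
                                 ^^^^^^^^^^^^^^^^^^^^^^^^
AttributeError: 'float' object has no attribute 'round'
```

The cell is gripped and only my print failed, so I'll continue from here.

```bash
sed -i "s/s\['gripper_width'\].round(4)/round(float(s['gripper_width']),4)/" pp.py
python3 - <<'E'
from pp import *
s=ck('gripped'); zg=s['tcp_pos'][2]; np.save('zg.npy',zg)
robot.move_l([0.4612,0.1190,0.152],v=0.15)
ck('lifted')
P,s_t,dz=place('red',zg); print(s_t,dz)
E
```

```text
gripped w 0.0385 F [0.7 0.7 4.7] tcp [0.4623 0.1193 0.0129] t 19.91
lifted w 0.0381 F [-0.6 -0.2 -3.5] tcp [0.4602 0.1189 0.151 ] t 20.99
above w 0.0383 F [-0.6 -0.7 -3.2] tcp [ 0.6186 -0.0624  0.1517] t 22.35
-0.015498735966292476 -0.007100188545989282
```

View pics/above_red.png

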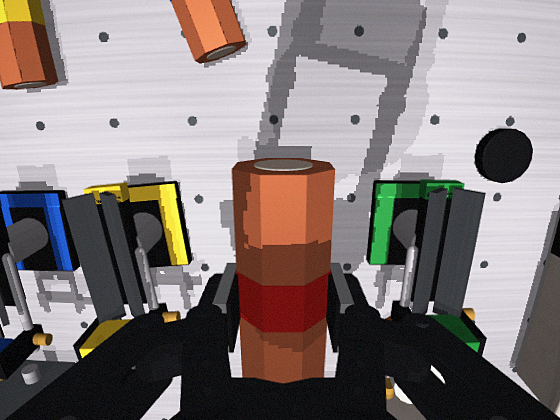

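The cell is held straight with a flat facing up, and the band is between the pads at (285,305). I'll seat it.

```bash
cat > seat_run.py <<'E'
from pp import *
nm=sys.argv[1]; back=0.010
(x0,y0),yaw,xs=CR[nm]; d=np.array([np.cos(yaw),np.sin(yaw)])
P=lambda s,z:[*(np.array([x0,y0])+d*s),z]
dz=float(np.load('zg.npy'))-0.02
seat(nm,P,(xs-x0)/d[0]-0.055,dz,back)
look([0.645,y0,0.1],0.27,np.pi,px=(280,175)); f=grab('wrist','seated_'+nm); pickle.dump(f,open('seated_%s.pkl'%nm,'wb')); ck('end')
E
python3 seat_run.py red
```

```text
pre w 0.0388 F [ 0.1  0.4 -2.9] tcp [ 0.6187 -0.0624  0.1519] t 22.4
down z=0.0919 (nominal 0.0929) w 0.0384 F [-1.6  1.8  4.1] tcp [ 0.6198 -0.0631  0.0929] t 24.59
slid -0.0004 over nominal w 0.0383 F [-9.7  0.8 10.4] tcp [ 0.6257 -0.0632  0.0929] t 26.59
open w 0.0604 F [-0.2 -0.2  0.2] tcp [ 0.6296 -0.0636  0.0917] t 26.93
end w 0.06 F [ 0.3  0.6 -0.4] tcp [ 0.6573 -0.0633  0.2678] t 28.07
```

View pics/seated_red.png

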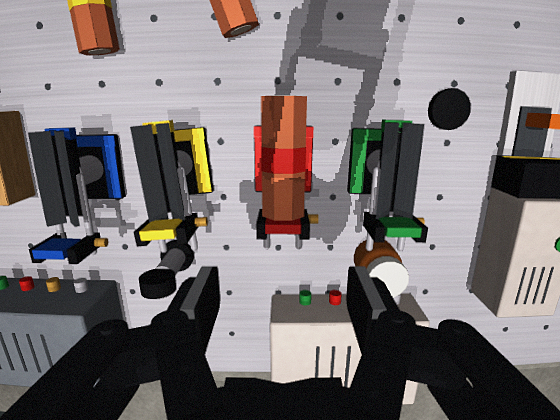

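The red cell lies in its trough with its far end at the stop (row ~222). The V friction makes the 10 N stop reading ambiguous, so I'll confirm with a push on its free end.

```bash
cat > push.py <<'E'
from pp import *
nm=sys.argv[1]; lim=float(sys.argv[2]) if len(sys.argv)>2 else 9
(x0,y0),yaw,xs=CR[nm]; d=np.array([np.cos(yaw),np.sin(yaw)]); q=down(np.pi+yaw)
P=lambda s,z:[*(np.array([x0,y0])+d*s),z]
e=(xs-x0)/d[0]-0.110-0.011
robot.move_to(P(e-0.035,0.2),q); robot.set_gripper(0.0,40)
robot.move_l(P(e-0.025,0.097),v=0.15); f0=ck('at')['force']
s=e-0.02
while s<e+0.016:
    s+=0.0015 if s>e-0.010 else 0.004
    robot.move_l(P(s,0.097),v=0.05); st=robot.sense(); dd=(st['force']-f0)[:2]@d
    a=(st['tcp_pos'][:2]-[x0,y0])@d
    if dd<-1: print('cmd %.4f act %.4f F %.1f z %.4f'%(s-e,a-e,dd,st['tcp_pos'][2]))
    if dd<-lim: break
robot.move_l(P(e-0.03,0.097),v=0.1); robot.move_l(P(e-0.03,0.2),v=0.2)
robot.set_gripper(0.06); ck('end')
E
python3 push.py red
```

```text
at w 0.0001 F [ 0.4 -0.9  0.7] tcp [ 0.5391 -0.0628  0.0976] t 30.16
cmd -0.0035 act -0.0039 F -2.8 z 0.0969
cmd -0.0020 act -0.0030 F -3.9 z 0.0969
cmd -0.0005 act -0.0002 F -2.2 z 0.0969
cmd 0.0010 act 0.0008 F -3.1 z 0.0968
cmd 0.0025 act 0.0008 F -6.8 z 0.0969
cmd 0.0040 act 0.0008 F -9.8 z 0.0969
end w 0.06 F [-0.5 -0.1 -0.8] tcp [ 0.5335 -0.0626  0.1999] t 34.75
```

The push moved it about 4 mm and then it went rigid, so it is now touching. Blue is next.

```bash
cat > pk.py <<'E'
from pp import *
nm=sys.argv[1]; x,y,yaw=map(float,sys.argv[2:5])
blade_ok()
zg=pick((x,y),yaw); np.save('zg.npy',zg); ck('lifted')
place(nm,zg)
E
python3 pk.py blue 0.4457 -0.127 0.338
```

```text
blade grip at [0.5876 0.2401 0.0566] 49
gripped w 0.0383 F [-0.2 -0.5  6.2] tcp [ 0.4466 -0.1274  0.0128] t 36.76
lifted w 0.0381 F [-0.1 -0.1 -2.2] tcp [ 0.4448 -0.1266  0.1511] t 37.84
above w 0.0386 F [ 0.4  0.3 -2.2] tcp [ 0.6448 -0.3017  0.1518] t 39.32
```

View pics/above_blue.png

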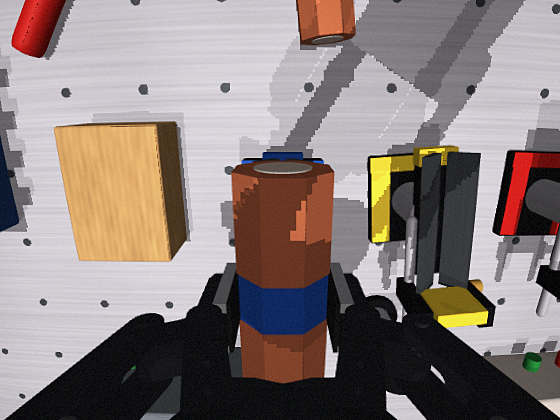

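Blue is held square, with its band at (285,312). I'll seat it and push.

```bash
python3 seat_run.py blue && python3 push.py blue
```

```text
pre w 0.0382 F [ 0.2 -0.3 -2.5] tcp [ 0.6449 -0.3017  0.1521] t 39.37
down z=0.0918 (nominal 0.0928) w 0.0381 F [-1.4  2.   4.6] tcp [ 0.6457 -0.3022  0.093 ] t 41.56
slid 0.0068 over nominal w 0.0386 F [-10.5   2.6   8.9] tcp [ 0.6585 -0.3022  0.0929] t 45.06
open w 0.0598 F [-0.3 -0.   0.5] tcp [ 0.6628 -0.3025  0.0916] t 45.4
end w 0.06 F [-0.2 -0.2 -0.8] tcp [ 0.6576 -0.302   0.2681] t 46.52
at w -0.0004 F [ 0.2  0.6 -0.4] tcp [ 0.5651 -0.3024  0.0978] t 48.53
cmd -0.0020 act -0.0019 F -1.4 z 0.0970
cmd 0.0040 act 0.0033 F -3.1 z 0.0969
cmd 0.0055 act 0.0033 F -6.7 z 0.0970
cmd 0.0070 act 0.0033 F -10.2 z 0.0970
end w 0.0603 F [-0.   0.4 -0.1] tcp [ 0.5595 -0.302   0.1999] t 53.65
```

View pics/seated_blue.png

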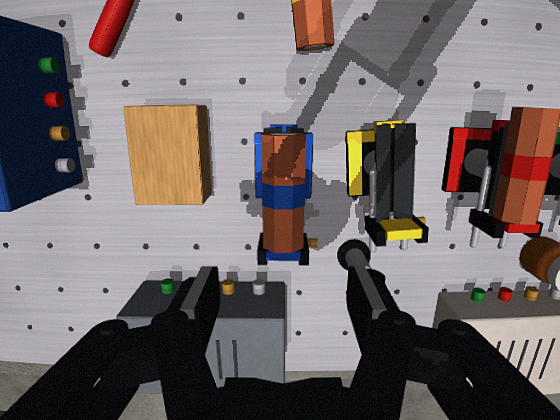

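Blue sits in its trough against the blue stop at (283,258). Yellow is next.

```bash
python3 pk.py yellow 0.4612 -0.275 0.119
```

```text
blade grip at [0.5873 0.2397 0.0566] 49
gripped w 0.0383 F [-0.6  2.   5. ] tcp [ 0.462  -0.2755  0.0129] t 55.64
lifted w 0.0388 F [ 0.2  0.2 -2.5] tcp [ 0.4604 -0.2744  0.1509] t 56.73
above w 0.0383 F [-0.8 -0.7 -2.9] tcp [ 0.6233 -0.1914  0.1516] t 57.79
```

View pics/above_yellow.png

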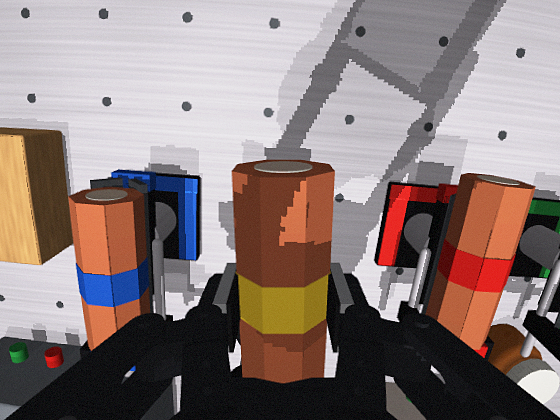

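Yellow is held square, with its band at (285,305) and clear of its neighbours. I'll seat it.

```bash
python3 seat_run.py yellow && python3 push.py yellow
python3 - <<'E'
from pp import *
f=blade_ok('top1'); pickle.dump(f,open('top1.pkl','wb'))
look([0.645,-0.189,0.1],0.27,np.pi,px=(280,175)); f=grab('wrist','allseated'); pickle.dump(f,open('allseated.pkl','wb'))
look([0.59,0.24,0.02],0.2,np.pi); f=grab('wrist','w_home2'); pickle.dump(f,open('w_home2.pkl','wb'))
a=pickle.load(open('w_home.pkl','rb')); P=xyz(a); Q=xyz(f)
for g,PP in ((a,P),(f,Q)):
    m=big((mask(g,'orange')>0)&(PP[...,2]>.05)&(PP[...,2]<.06)&(PP[...,1]<.3)); print(rect(toplane(g,outline(m),.056)[:,:2]))
E
```

```text
pre w 0.0387 F [-0.3  0.1 -2.6] tcp [ 0.6233 -0.1915  0.1518] t 57.84
down z=0.0919 (nominal 0.0929) w 0.0389 F [-1.3  2.2  4.8] tcp [ 0.6247 -0.1908  0.0929] t 60.03
slid 0.0068 over nominal w 0.0381 F [-11.4  -0.1  10.4] tcp [ 0.6368 -0.1899  0.0929] t 63.53
open w 0.06 F [-0.7  0.2 -0.5] tcp [ 0.6418 -0.1899  0.0918] t 63.88
end w 0.06 F [-0.8  0.4 -1.1] tcp [ 0.6575 -0.1891  0.268 ] t 65.01
at w -0.0001 F [0.6 1.3 0.3] tcp [ 0.5443 -0.1977  0.0977] t 67.08
cmd -0.0050 act -0.0049 F -1.0 z 0.0970
cmd -0.0020 act -0.0019 F -1.0 z 0.0970
cmd 0.0010 act 0.0011 F -1.2 z 0.0970
cmd 0.0025 act 0.0022 F -1.0 z 0.0969
cmd 0.0040 act 0.0022 F -6.3 z 0.0969
cmd 0.0055 act 0.0022 F -9.6 z 0.0969
end w 0.0598 F [ 0.1 -0.4  0.1] tcp [ 0.5388 -0.1978  0.1999] t 71.93
blade grip at [0.5872 0.2396 0.057 ] 50
(array([0.58763218, 0.24057789]), np.float32(0.023536835), np.float32(0.0159963), np.float32(1.5594206))
(array([0.5876255, 0.2403864]), np.float32(0.02373412), np.float32(0.015119323), np.float32(1.5697416))
```

View pics/allseated.png

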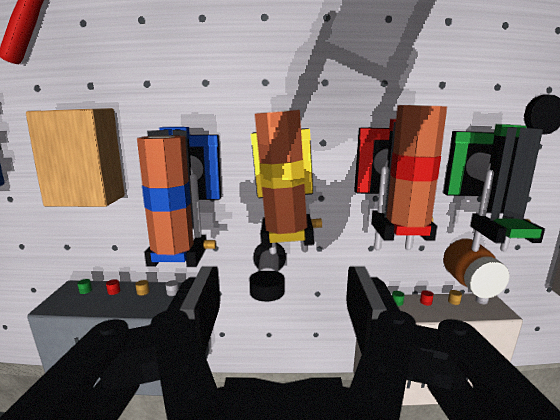

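View pics/w_home2.png

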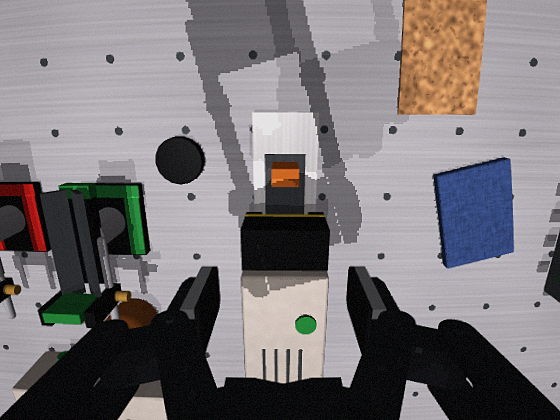

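All three cells lie at their stops, and the blade is still home (same grip pose as before). I'll check the heights and tilt of the cells, then pull the blade.

```bash
python3 - <<'E'
from pp import *
f=pickle.load(open('allseated.pkl','rb')); P=xyz(f)
for nm,(ax,yaw,xs) in CR.items():
    d=np.array([np.cos(yaw),np.sin(yaw)]); n=np.array([-d[1],d[0]])
    r=P[...,:2]-np.array(ax); s=r@d; t=r@n
    k=(abs(t)<0.006)&(P[...,2]>0.112)&(P[...,2]<.128)&(s<0.02)&(s>-0.09)
    c=np.polyfit(s[k],P[...,2][k],1); H=hsv(f)
    b=k&(mask(f,nm)>0)
    print(nm,'top z',np.median(P[...,2][k]).round(4),'slope',c[0].round(4),'s range',s[k].min().round(4),s[k].max().round(4),'band mid s',((s[b].min()+s[b].max())/2).round(4) if b.any() else None, 'nominal',round(xs-ax[0]-.055,4))
E
cat > a6.py <<'E'
from pp import *
q=down(np.pi-0.003); g=np.array([0.5880,0.2405])
robot.move_to([g[0],g[1],0.12],q); robot.set_gripper(0.05)
robot.move_l([g[0],g[1],0.0235],v=0.12)
robot.set_gripper(0.0,60); s=ck('grip'); t=s['tcp_pos']
robot.move_l([g[0],g[1],t[2]+0.0005],v=0.02); ck('up')
robot.move_l([0.585-0.06,g[1],t[2]+0.0005],v=0.08); ck('out')
robot.move_l([0.52,g[1],0.08],v=0.1); ck('lift'); grab('wrist','w_out')
E
python3 a6.py
```

```text
red top z 0.1193 slope 0.0016 s range -0.07 0.0198 band mid s -0.0356 nominal -0.0155
yellow top z 0.1193 slope 0.0068 s range -0.0631 0.0198 band mid s -0.0085 nominal -0.0107
blue top z 0.1193 slope 0.0156 s range -0.0415 0.0199 band mid s 0.0112 nominal 0.0105
grip w 0.023 F [-0.5  0.1  4.6] tcp [0.5886 0.2407 0.0246] t 76.29
up w 0.0234 F [ 0.3 -0.  -0.7] tcp [0.5877 0.2404 0.0248] t 76.54
out w 0.023 F [-0.6  1.1 -1. ] tcp [0.5257 0.2406 0.0253] t 77.47
lift w 0.023 F [ 0.1 -0.8 -0.6] tcp [0.5198 0.2404 0.0798] t 78.17
```

View pics/w_out.png

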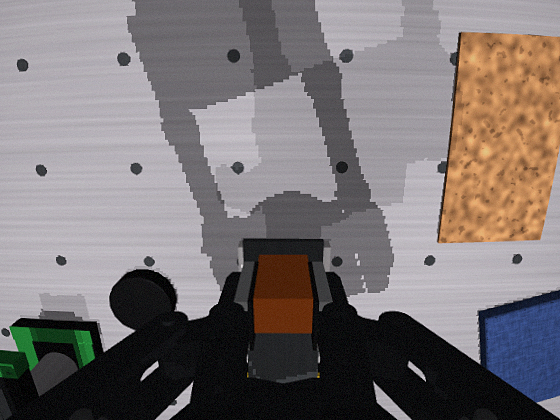

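The blade is out and held straight, with the grip at (283,290). I'll return it to its original pose.

```bash
cat > a7.py <<'E'
from pp import *
bl=np.array([0.4567,0.3983]); yaw=0.1106
g=bl-0.035*np.array([np.cos(yaw),np.sin(yaw)])
robot.move_l([g[0],g[1],0.08],down(np.pi+yaw),v=0.15)
robot.move_l([g[0],g[1],0.022],v=0.1); s0=ck('low')['force']
z=0.022
while z>0.0135:
    z-=0.001; robot.move_l([g[0],g[1],z],v=0.03); s=robot.sense()
    if s['force'][2]-s0[2]>3: break
ck('down'); robot.set_gripper(0.05); 
robot.move_l([g[0],g[1],0.12],v=0.15)
look([0.455,0.39,0.01],0.20,np.pi); f=grab('wrist','w_blade2'); P=xyz(f); H=hsv(f); pickle.dump(f,open('w_blade2.pkl','wb'))
v,u=np.mgrid[:420,:560]; roi=(u>235)&(u<330)&(v>105)&(v<250)
o=big(roi&(H[...,0]>=5)&(H[...,0]<13)&(H[...,1]>190)&(P[...,2]>0.03))
print('grip top',rect(toplane(f,outline(o),0.047)[:,:2]))
dark=big(roi&(H[...,1]<70)&(H[...,2]<75)&(P[...,2]>0.0045)&(P[...,2]<0.0105))
print('plate',rect(toplane(f,outline(dark),0.007)[:,:2]),np.nanmedian(P[dark][:,2]))
ck('end')
E
python3 a7.py
```

```text
low w 0.0231 F [-0.4 -0.1 -1.4] tcp [0.4224 0.3946 0.0223] t 80.33
down w 0.0234 F [-2.3 -0.7  5.6] tcp [0.422  0.3945 0.0156] t 82.08
grip top (array([0.42045978, 0.39437452]), np.float32(0.023581255), np.float32(0.017175881), np.float32(-1.4605505))
plate (array([0.4559989, 0.3981269]), np.float32(0.09930623), np.float32(0.039814193), np.float32(0.104950294)) 0.006301625752520884
end w 0.0498 F [-0.7 -1.  -0.9] tcp [0.4681 0.3893 0.1983] t 83.81
```

View pics/w_blade2.png

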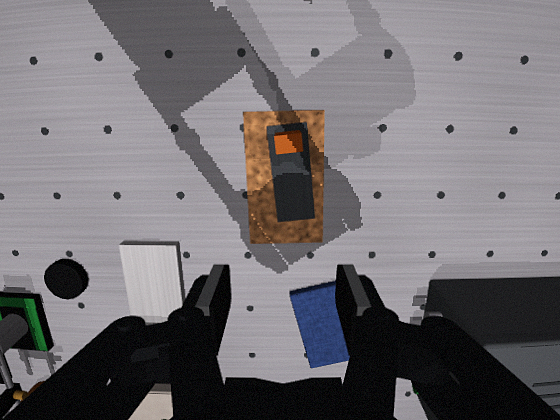

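The blade is back on the cork within 1 mm and 0.006 rad of where it lay. Last, I'll check the whole scene from a retracted pose, then hand in.

Run:
```python
from pp import *
robot.goto_joints([1.194,0.276,1.505,0,1.361,-0.121]); robot.dwell(1)
f=grab('top','top_end'); a=pickle.load(open('top0.pkl','rb')); P=xyz(f);Q=xyz(a)
d=abs(P[...,2]-Q[...,2])>0.008
for s,c,m in comps(d.astype(np.uint8),12): print(s,c.round(0))
m=big((mask(f,'orange')>0)&(P[...,1]>.35)); print('grip',np.nanmedian(P[m],0)); ck('end')
```

```text
[ 14   0  41  37 256] [35. 13.]
[59  0  8 10 33] [63.  4.]
[ 66   0  24  17 107] [77.  8.]
[102   0   6   6  14] [105.   2.]
[105   0  16  16  67] [113.   9.]
[122   0   5   7  13] [124.   3.]
[122   1  38  38 247] [136.  23.]
[136   0  38  19 207] [154.   8.]
[173   0  16  12  48] [181.   5.]
[197   0   6   6  14] [199.   2.]
[204   0  17  21  73] [212.  11.]
[213   0  11   7  17] [217.   2.]
[221   1  16   7  36] [230.   4.]
[237   0   9   5  24] [241.   2.]
[248   0  11   8  22] [252.   4.]
[271   0  11  12  41] [275.   4.]
[279   0   7   8  16] [283.   3.]
[319   0   8   8  20] [323.   3.]
[327   0  17  26 103] [334.  10.]
[341   1  15  23 106] [347.  11.]
[355   0   7   8  22] [358.   3.]
[358   1  78  52 794] [397.  23.]
[415   0   7   7  16] [418.   2.]
[441   0  49  52 492] [464.  29.]
[487   0   7   9  17] [490.   4.]
[525   0  13  13  44] [531.   7.]
[537   0  17  14  68] [545.   6.]
[555   0   5   8  17] [557.   3.]
[ 6  3 14 20 61] [12. 14.]
[94  3  7  6 15] [97.  6.]
[313   3   8   7  20] [317.   6.]
[485   2  26  39 203] [497.  24.]
[498   2  10   6  18] [503.   5.]
[50
[... 3630 characters left out ...]
15] [550.  94.]
[549 100   8   7  20] [553. 103.]
[552 104   8   9  15] [555. 109.]
[549 115   7   7  20] [552. 118.]
[551 124   7  12  26] [554. 129.]
[371 133  20  45 728] [380. 155.]
[550 136   7  12  29] [553. 142.]
[326 141  21  47 712] [336. 163.]
[280 144  17  44 668] [288. 165.]
[205 209  30  42 621] [219. 230.]
[353 210  22  42 669] [363. 231.]
[295 215  28  43 621] [309. 236.]
[552 243   8   5  15] [556. 245.]
[552 251   7   7  18] [556. 254.]
[552 261   8  10  26] [556. 265.]
[556 362   4   6  12] [557. 365.]
[  0 369  33  31 496] [ 18. 383.]
[557 374   3   9  12] [558. 378.]
grip [0.42242951 0.39379366 0.04688343]
end w 0.0503 F [ 0.4  1.  -0.1] tcp [0.1454 0.5562 0.2312] t 86.22
```

View pics/top_end.png

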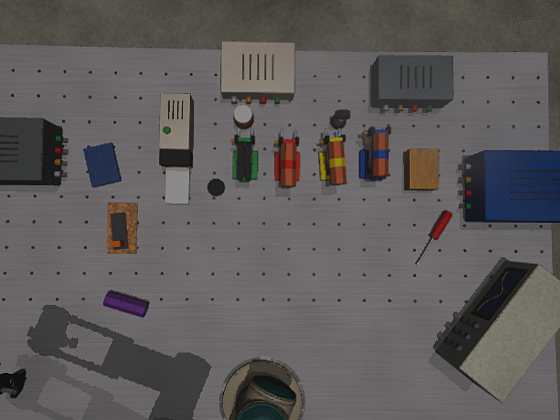

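On the table only the three cells changed (plus the gripper's own tips); the other depth differences are floor noise at the picture's edges. I'm handing in.

```bash
python3 -c "
from h import *
print(robot.finish_job())"
```

```text
the job is handed in; nothing more can be done
None
```

The job is done and handed in at about 86 s on the robot's clock, well under the 210 s limit.

**What I did:**
- I pushed the blade into the slot until it met the end wall at about 10 N.
- I laid the red, blue and yellow cells in their cradles and pushed each one against its backstop.
- The green cell was absent. I left the purple look-alike alone.
- I then pulled the blade out and laid it back on the cork mat.

**Last checks:**
- **Seating:** all three cells lay flat, with their tops at about 119 mm. Each stopped moving when pushed against its backstop at about 10 N.
- **Blade home:** just before I pulled it, the blade was still home, within 0.2 mm of its earlier reading.
- **Blade returned:** it lies within about 1 mm and 0.006 rad of where it started.
- **Other things:** comparing the top view before and after, only the three cells had changed places on the table.

**What disagreed:**
- Sliding the red cell while gripped gave a false "contact", because friction in the V stopped it about 4 mm short. The push on its free end closed that gap, and I gave the other two cells the same push.
- An automatic reading of the red band's position was 20 mm off. The position of the red cell's end and the push test both showed it seated, so I put that reading down to copper pixels being mistaken for red.
- I saw no slackening of the grip and no knock to the blade during the run.

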